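# Clear a sold-out slate from the pastry display riser

### The job

One of the two slates on the wooden display riser is sold out and empty. Lift the price ticket in front of it straight up off its rail, against the spring catch, and put it in the white ticket tray; then slide the empty slate along its lane until about a third of it sticks out over the riser's front edge, pinch the part that sticks out, and lift it away level. Lay it squarely on top of the pile of used slates in the sheet pan without dropping it, and leave the full slate, its macarons, its ticket and the pile where they are.

Things in the scene. Friction and masses are not known exactly. Their poses are not given: they have to be found in the camera images.
- riser: Fixed wooden display riser, 240 deep (x) x 330 wide (y) x 100 high; origin at the centre of its underside, x from its front edge (-120, towards the robot) to its back (+120), z up. Two lanes run front to back on its flat top, centred on y = +80 and -80, each 72 wide between dividers 8 wide and 10 high over the whole depth; a slate lies in each.
- riser_rail (a point): Middle of the top of the aluminium ticket rail along the riser's front: 12 thick, 26 high, parallel to the riser's y, its top 70 above the bench and its centre line 20 in front of the front edge (riser x = -140). Each ticket straddles it in front of its lane, centred on riser y = +80 or -80.
- ticket: White price ticket with yellow top edge, in front of the empty slate. Upright card 10 thick (x), 70 wide (y), top 125 above the origin, on a foot 23 (x) x 50 (y) x 30 high, an upside-down U with a slot 26 deep over the rail. Origin: centre of the foot's underside, 44 above the bench when on the rail; axes as the riser's; 70 g; stands by itself. It bars the slate's way.
- ticket_foot (a point): Middle of the ticket's slot top, 26 above the ticket's origin. On the rail, a sprung tongue in the rail's front face sits in a window of the foot: a straight upward pull of about 7 to 15 N frees it within 15 of travel, and the foot is clear of the rail after 26.
- slate: The empty slate: dark grey flat plate 150 long (x) x 60 wide (y) x 6 thick, 110 to 200 g; origin at the centre of its underside, x along its length to the riser's back. It lies flat in its lane, about 6 clear each side, its near end 8 to 28 behind the front edge, over 50 of empty riser top behind its far end. Overhanging by more than 75 it would tip off.
- slate_end (a point): Middle of the empty slate's near short end (towards the riser's front), at mid thickness; 75 from the slate's centre along its -x.
- slate_full: The full slate, same plate as the empty one, in the other lane, with two pink macarons (50 across, 29 high) on it; leave alone. Origin at the centre of its underside.
- ticket_full: Price ticket with a red top edge in front of the full slate, same shape as the other ticket; leave alone. Origin at the centre of the underside of its foot.
- macaron0: Pink macaron on the full slate, 50 across, 29 high; origin at the centre of its underside.
- macaron1: The other pink macaron, the same.
- pan: Aluminium sheet pan, fixed, 241 long (x) x 165 wide (y) x 25 high, floor and walls 4 thick; origin at the centre of its underside, on the bench to one side of the riser. A pile of three used slates lies flat in its middle.
- pile_top: Top slate of the pile in the pan, 150 (x) x 60 (y) x 6, same plate as the empty slate; origin at the centre of its underside, which is 16 above the bench, its upper face 22 above the bench. The two slates below it lie within a few mm of it, so there is room for fingers beside the pile down to the pan's floor, 4 above the bench.
- ticket_tray: White open plastic tray, fixed, 160 (x) x 150 (y) x 35 high, walls and floor 4 thick; origin at the centre of its underside, on the bench on the other side of the riser from the pan. Empty at first.
There are look-alikes about, which are no part of the job. Leave any yellow look-alike of the pile_top alone. What is shaped like the slate but red is not meant.

How it is judged:
On the way, in this order (a step that is already met when the one before it is completed fails the run):
1. the empty slate's ticket is lifted clear of the rail (z of ticket in the frame of riser above 0.074 m), for 0.1 s.
2. the ticket lies or stands in the ticket tray, let go (x of ticket in the frame of ticket_tray between -0.085 and 0.085 m and y of ticket in the frame of ticket_tray between -0.08 and 0.08 m and z of ticket in the frame of ticket_tray below 0.05 m and contact force between ticket and the fingers below 0.05 N and linear speed of ticket below 0.02 m/s and angular speed of ticket below 0.2 rad/s), for 0.2 s.
3. the empty slate, still lying flat on the riser, sticks out at least 35 mm over the front edge (x of slate_end in the frame of riser below -0.155 m and x of slate in the frame of riser above -0.12 m and angle between slate's own z axis and vertical below 0.06 rad and height (world z) of slate below 0.104 m), for 0.1 s.
4. the slate is pinched and lifted at least 20 mm off the riser, roughly level (height (world z) of slate above 0.12 m and angle between slate's own z axis and vertical below 0.45 rad), for 0.1 s.
At the end, for the whole second after the job is handed in: Ticket in its tray; the slate flat on the pile's top slate, centred within 22 mm and lined up within 0.2 rad; both let go and at rest; the pile's top slate within 25 mm, and the full slate, its ticket and macarons within 15 mm, of their starts (all of step 2 and horizontal distance between slate and pile_top below 0.022 m and angle between the x axis of slate and the x axis of pile_top, either way round below 0.2 rad and z of slate in the frame of pile_top between 0.003 and 0.009 m and angle between slate's own z axis and vertical below 0.08 rad and contact force between slate and the fingers below 0.05 N and linear speed of slate below 0.02 m/s and angular speed of slate below 0.2 rad/s and distance of pile_top from where it was at the start of the episode below 0.025 m and distance of each of slate_full, ticket_full, macaron0, macaron1 from where it was at the start of the episode below 0.015 m); the robot touches nothing.
It fails at once if the slate is dropped or flung (faster than 0.9 m/s, a fall of over 40 mm) (linear speed of slate above 0.9 m/s).
It fails at once if the slate tips steeply (over 0.6 rad) (angle between slate's own z axis and vertical above 0.6 rad).
It fails at once if the full slate, its ticket or a macaron is shifted by more than 15 mm (distance of any of slate_full, ticket_full, macaron0, macaron1 from where it was at the start of the episode above 0.015 m).
It also fails if it takes over 70 s, if anything falls off the work surface, if the arm or the gripper's body presses on something with over 40 N, if the wrist force passes 120 N, or if a joint passes its speed limit or range.

### The arm

A 6-joint arm with a two-finger parallel gripper is mounted at the origin on the work surface. World frame = base frame: x ahead of the robot, y to its left, z up, the work surface at z = 0. Lengths are in m, angles in rad, forces in N, time in s.
With the tool pointing down it reaches from about 0.3 to 0.775 m from the base axis. Payload 14.6 kg.
Tool frame: the origin (TCP) lies at the very end of the fingers, on their centre line; the grasp point (between the pads) lies 19 mm behind it (env.grip_depth is the z of the grasp point in the tool frame, in m); z points along the fingers, y is the line along which they close (so a half turn about z gives the same grasp; the last joint's range is limited). The gripper opens to 85 mm and grips with 20 to 120 N. Pads are 22 mm wide; open, the fingers measure 114 mm over their backs; the gripper's body (76 mm by 85 mm) begins 54 mm behind the grasp point. The pads swing forward as they close: fully open they stand 13 mm farther back than shut.
Start: joints at [1.15, 0.3, 1.521, -0, 1.321, -0.067], TCP at [0.191, 0.516, 0.231] pointing down, gripper open.
Joint ranges: [-3.03, 3.03], [-0.79, 2.21], [0.23, 2.52], [-1.04, 4.18], [0, 3.07], [-2.55, 2.55]. Speed limits (rad/s): [2.22, 2.22, 2.57, 3.14, 3.14, 3.14].

### API

Orientations are given as a unit quaternion [w, x, y, z].
In Python, from rig import env gives the robot as it stands.
- The arm moves only by the tool servo_tool, never from a script. Its argument "deltas" is a list that holds one entry, the list of rows, each a list of 4 numbers: the shift along the tool's x, y, z in cm, then the turn about the tool's z in degrees. In form: [[[dx, dy, dz, twist], ...]]. A call has 1 to 20 rows; each row shifts and turns the commanded pose from where the row before left it, along the tool's axes as they then stand; what a row does not reach is not made up. A row lasts 1/12 s, in which the tool goes at most 41.7 mm and 7.16 degrees, less where a joint would pass 70% of its speed; a pose out of reach is approached as far as the arm can. A call is refused whole if a number of a shift passes 4.17 or a number of a turn 7.16, either way. A call with a gripper value outside its range is refused whole. "gripper" is the opening in per cent of the stroke, from 0 (shut) to 100 (fully open), set as the call begins (left out, the last holds). The fingers move at their own pace and stop on an object; "grip_force" is the grip in N (left out, the last holds). Time passes only in rows, so rows that do not move let the fingers close. It gives the time, the measured TCP pose, the force, the opening and the grip force at its end, in the units of the state.
- env.observe(): the state, without advancing time (a new reading comes with each control period).
- env.snapshot(name): name is "scene" or "top"; returns a dict with "img" (420x560x3 uint8, red, green, blue), "camera_matrix" (3x3 intrinsics, pixels), "k1" (the pictures are not rectified: a ray, as slopes to the right and down, at radius r is drawn at 1 + k1 r^2 times it, then the intrinsics apply), "position" and "attitude" of the camera in the world. Camera axes: x right, y down, z forward; pixel columns grow to the right and rows downward; lengths in m; the calibration is good to about 2 mm. A picture is of the moment at which its call begins. There is no depth.
- env.hand_in(): hands the job in; it is judged then, once.
The state is a dict: "time_s": time; "qpos": joint angles; "joint_velocities": joint speeds; "tau": joint torques, N m; "eef_pos": TCP position; "orientation": TCP orientation; "contact_force": force on the tool from outside, world axes, zero at the start; "wrist_torque": the same for the moment, N m; "opening": opening from 0.0 (shut) to 1.0 (fully open); "finger_force": force on a finger pad.
Only numpy, scipy, OpenCV 4.12 (cv2) and the standard library are available. Lean on these libraries where they do the work, as an engineer would, in place of code of your own. Each camera call takes 0.05 s, during which the arm holds its last target. There are 200 camera calls.

## Working session

There is one attempt and no reset: what is moved stays moved. The work goes in short steps, Python scripts to look and compute and a tool call to move; the robot and the scene stay as the last step left them, time stands still between calls to the robot, and variables do not carry over. Pictures are saved under pics/ and viewed, at most 10 in all, crops included, and the job is handed in when it is done.

Besides the shell and the picture viewer there is one more tool, called after "Request:" by a JSON object that holds its "fn" and its "kwargs", one argument or row to a line. servo_tool: Moves the arm, as the interface text tells. Its arguments: {"type":"object","properties":{"deltas":{"type":"array"},"gripper":{"type":"number"},"grip_force":{"type":"number"}},"required":["deltas"]}

```bash
mkdir -p pics
cat > h.py <<'E'
import numpy as np, cv2
from rig import env
from scipy.spatial.transform import Rotation as R
def rot(a):
    a=np.array(a,float)
    return a if a.shape==(3,3) else R.from_quat(a[[1,2,3,0]]).as_matrix()
def rays(s,uv):
    K=np.array(s["camera_matrix"]);p=np.atleast_2d(np.array(uv,float))
    d=np.c_[(p[:,0]-K[0,2])/K[0,0],(p[:,1]-K[1,2])/K[1,1]]
    x=d.copy()
    for _ in range(20): x=d/(1+s["k1"]*(x**2).sum(1,keepdims=True))
    return np.c_[x,np.ones(len(x))]@rot(s["attitude"]).T
def plane(s,uv,z):
    r=rays(s,uv);c=np.array(s["position"]);return c+r*((z-c[2])/r[:,2])[:,None]
def proj(s,P):
    K=np.array(s["camera_matrix"]);q=(np.atleast_2d(P)-np.array(s["position"]))@rot(s["attitude"])
    x=q[:,:2]/q[:,2:];x=x*(1+s["k1"]*(x**2).sum(1,keepdims=True))
    return np.c_[x[:,0]*K[0,0]+K[0,2],x[:,1]*K[1,1]+K[1,2]]
def snap(n,f):
    s=env.snapshot(n);cv2.imwrite("pics/"+f,s["img"][:,:,::-1]);return s
E
python3 - <<'E'
from h import *
for n in("scene","top"):
    s=snap(n,n+"0.png");print(n,s["position"],s["attitude"],s["camera_matrix"],s["k1"])
print(env.observe())
E
```

```text
scene [ 1.02121605 -0.1112574   0.93016293] [-0.23131244  0.74727927  0.59482651 -0.18506665] [[415.27416545   0.         280.15191762]
 [  0.         415.27416545 215.36521277]
 [  0.           0.           1.        ]] -0.06325005094220745
top [ 0.26011778 -0.00356446  1.43254276] [-0.04339299  0.71543652 -0.69564361  0.04845205] [[526.36293253   0.         283.52642329]
 [  0.         526.36293253 210.07973399]
 [  0.           0.           1.        ]] -0.10022552080594654
{'time_s': 0.1, 'qpos': array([ 1.15042244e+00,  3.00407082e-01,  1.52151304e+00, -8.27041486e-06,
        1.32069442e+00, -6.66198076e-02]), 'joint_velocities': array([ 2.01211486e-03, -3.34899108e-04, -1.21627159e-03,  1.93477105e-04,
       -2.31756140e-05,  2.55159472e-03]), 'tau': array([ 1.29096195e-03, -5.44375598e+01, -3.62367833e+01, -1.17861046e-04,
        3.02069187e-03, -1.03959248e-04]), 'eef_pos': array([0.19046266, 0.51574959, 0.23078521]), 'orientation': array([-1.19299729e-04,  1.75955166e-01,  9.84398049e-01, -4.96837878e-04]), 'contact_force': array([ 1.11426297, -0.2471984 , -0.1228646 ]), 'wrist_torque': array([-0.0204797 , -0.01488738,  0.01557138]), 'finger_force': 0.0, 'opening': 1.0023453210746727}
```

View pics/top0.png

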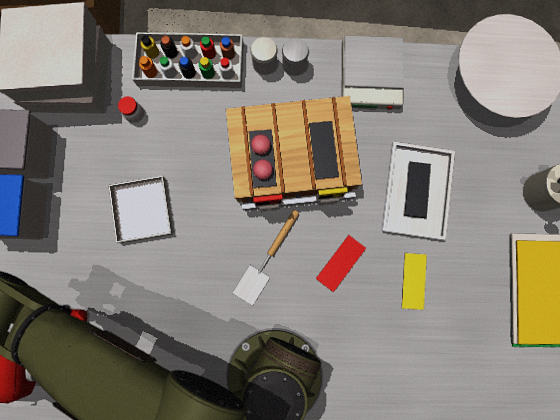

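View pics/scene0.png

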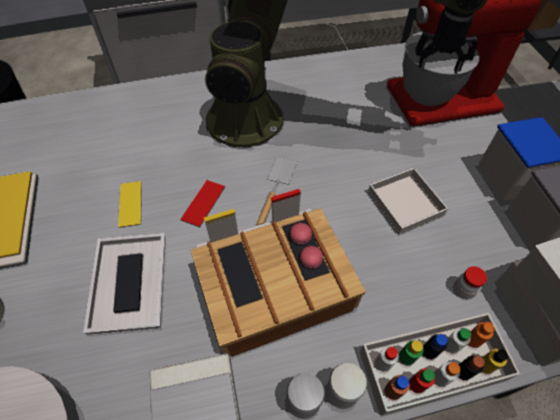

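Top view candidates for the slate:
- Empty dark slate in the right lane, (324,150). This is the one I want.
- Full slate with macarons, (262,158).
- Pile top in the pan, (418,190).
- Red look-alike, (341,263).
- Yellow look-alike, (414,281).

Tickets: the yellow edge at (333,190) is the target, and the red edge at (267,197) is not. The white tray is at (141,210).

```bash
cat > m.py <<'E'
from h import *
def rect(s,mask,z,roi,name):
    m=np.zeros_like(mask);x0,y0,x1,y1=roi;m[y0:y1,x0:x1]=mask[y0:y1,x0:x1]
    cs,_=cv2.findContours(m,cv2.RETR_EXTERNAL,cv2.CHAIN_APPROX_NONE)
    c=max(cs,key=cv2.contourArea)[:,0,:].astype(float)
    P=plane(s,c,z)[:,:2]
    (cx,cy),(w,h),a=cv2.minAreaRect((P*1000).astype(np.float32))
    if w<h: w,h,a=h,w,a+90
    a=(a+90)%180-90
    print(name,"c mm",round(cx,1),round(cy,1),"size",round(w,1),round(h,1),"long axis deg",round(a,2),"px",c.mean(0).round(1),len(c))
    return cx,cy,a
def masks(s):
    h=cv2.cvtColor(s["img"],cv2.COLOR_RGB2HSV);H,S,V=[h[:,:,i].astype(int) for i in range(3)]
    u=lambda b:(b*255).astype(np.uint8)
    return dict(dark=u((V<75)&(S<110)),yel=u((H>20)&(H<35)&(S>150)&(V>110)),wood=u((H>8)&(H<25)&(S>60)&(V>80)),white=u((V>170)&(S<40)),red=u(((H<6)|(H>174))&(S>160)&(V>100)))
E
python3 - <<'E'
from m import *
s=env.snapshot("top");k=masks(s)
rect(s,k["dark"],.106,(308,115,343,184),"slate")
rect(s,k["dark"],.022,(400,155,435,222),"pile")
rect(s,k["wood"],.1,(215,90,370,205),"riser")
rect(s,k["yel"],.169,(315,180,352,202),"ticket yel")
rect(s,k["red"],.169,(250,185,285,206),"ticket red")
rect(s,k["white"],.035,(100,170,180,250),"tray")
s2=env.snapshot("scene");k2=masks(s2)
rect(s2,k2["dark"],.106,(210,235,265,312),"slate sc")
rect(s2,k2["dark"],.022,(105,245,150,318),"pile sc")
rect(s2,k2["yel"],.169,(195,205,245,228),"ticket yel sc")
rect(s2,k2["red"],.169,(265,185,305,208),"ticket red sc")
a=s["img"][85:225,215:375,::-1];b=s2["img"][180:300,180:320,::-1]
cv2.imwrite("pics/crop1.png",np.hstack([cv2.resize(a,(400,350),interpolation=3),cv2.resize(b,(400,350),interpolation=3)]))
E
```

```text
slate c mm 594.4 -109.1 size 149.4 59.5 long axis deg 8.08 px [323.4 149.6] 154
pile c mm 511.9 -375.7 size 153.8 61.1 long axis deg -5.25 px [417.1 189.7] 147
riser c mm 602.9 -30.3 size 330.6 244.1 long axis deg -82.18 px [293.1 148.9] 449
ticket yel c mm 476.4 -128.5 size 70.7 12.0 long axis deg -81.89 px [332.7 190.6] 63
ticket red c mm 454.4 29.6 size 70.8 12.2 long axis deg -81.94 px [267.2 197.7] 63
tray c mm 432.5 380.8 size 155.7 150.7 long axis deg -78.67 px [131.4 212.3] 329
slate sc c mm 598.3 -108.3 size 148.4 58.7 long axis deg 7.58 px [239.3 274.3] 158
pile sc c mm 520.5 -373.7 size 152.0 61.0 long axis deg -5.04 px [128.2 283.2] 157
ticket yel sc c mm 479.9 -127.6 size 67.5 10.1 long axis deg -82.12 px [219.  214.8] 62
ticket red sc c mm 457.5 29.9 size 67.5 10.3 long axis deg -82.04 px [285.5 194.4] 58
```

View pics/crop1.png

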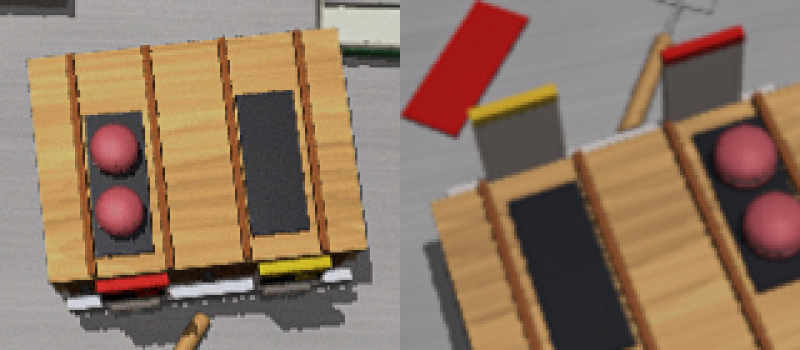

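The crop shows the yellow-edged ticket standing in front of the empty slate, and the red one in front of the macarons. So the choice stands: slate near (596,-109) mm, ticket near (478,-128) mm, riser yaw about 7.9°.

Request:
{"fn": "servo_tool", "kwargs": {
  "deltas": [
    [[0,0,0,6.18],[0,0,0,6.18],[0,0,0,6.18],[0,0,0,6.18],[0,0,0,6.18],[0,0,0,6.18],[0,0,0,6.18],[0,0,0,6.18],[0,0,0,6.18],[0,0,0,6.18],[-3.7,1.07,0,0],[-3.7,1.07,0,0],[-3.7,1.07,0,0],[-3.7,1.07,0,0],[-3.7,1.07,0,0],[-3.7,1.07,0,0],[-3.7,1.07,0,0],[-3.7,1.07,0,0],[-3.7,1.07,0,0],[-3.7,1.07,0,0]]
  ],
  "gripper": 100
}}

```text
time_s: 1.87
eef_pos: [0.3478, 0.1624, 0.2314]
orientation: [0.0, 0.656, 0.754, 0.0]
contact_force: [0.7, -0.7, -0.4]
opening: 1.003
finger_force: 0.0
```

Request:
{"fn": "servo_tool", "kwargs": {
  "deltas": [
    [[-3.7,1.07,0,0],[-3.7,1.07,0,0],[-3.7,1.07,0,0],[-3.7,1.07,0,0],[-3.7,1.07,0,0],[-3.7,1.07,0,0],[-3.7,1.07,0,0],[-3.7,1.07,0,0],[0,0,0,0],[0,0,0,0]]
  ]
}}

```text
time_s: 2.7
eef_pos: [0.4732, -0.1184, 0.2306]
orientation: [-0.001, 0.658, 0.753, -0.0]
contact_force: [0.7, 0.1, -1.0]
opening: 1.003
finger_force: 0.0
```

```bash
cat > d.py <<'E'
import sys
from h import *
# target x y z (mm), yaw of tool y (deg)
def to(x,y,z,yaw=None):
    o=env.observe();M=rot(o["orientation"]);p=np.array(o["eef_pos"])*1000
    cy=np.degrees(np.arctan2(M[1,1],M[0,1]))
    print("t",round(o["time_s"],2),"tcp",p.round(1),"yawY",cy.round(2),"tilt",np.degrees(np.arccos(-M[2,2])).round(2),"F",np.round(o["contact_force"],1),"open",round(o["opening"],3))
    t=0 if yaw is None else (cy-yaw+90)%180-90
    a=np.radians(cy-t);Y=np.array([np.cos(a),np.sin(a),0]);X=np.array([-Y[1],Y[0],0]);d=np.array([x,y,z])-p
    print("twist first",round(t,2),"then cm",np.round([d@X/10,d@Y/10,-d[2]/10],2))
v=[float(a) for a in sys.argv[1:]];to(*v)
E
python3 d.py 478 -128 139 7.9
```

```text
t 2.7 tcp [ 473.2 -118.4  230.6] yawY 7.78 tilt 0.07 F [ 0.7  0.1 -1. ] open 1.003
twist first -0.12 then cm [-1.02  0.34  9.16]
```

Request:
{"fn": "servo_tool", "kwargs": {
  "deltas": [
    [[-0.5,0.17,0,0],[-0.5,0.17,0,0],[0,0,1.8,0],[0,0,1.8,0],[0,0,1.8,0],[0,0,1.8,0],[0,0,1.2,0],[0,0,0.8,0],[0,0,0,0]]
  ]
}}

```text
time_s: 3.45
eef_pos: [0.4775, -0.1259, 0.1381]
orientation: [-0.001, 0.656, 0.755, -0.0]
contact_force: [-0.8, 0.7, 0.1]
opening: 1.001
finger_force: 0.0
```

Request:
{"fn": "servo_tool", "kwargs": {
  "deltas": [
    [[0,0,0,0],[0,0,0,0],[0,0,0,0],[0,0,0,0],[0,0,0,0],[0,0,0,0],[0,0,0,0],[0,0,0,0],[0,0,0,0],[0,0,0,0],[0,0,0,0],[0,0,0,0]]
  ],
  "gripper": 0,
  "grip_force": 60
}}

```text
time_s: 4.45
eef_pos: [0.4781, -0.1266, 0.1395]
orientation: [0.0, 0.657, 0.754, 0.0]
contact_force: [0.1, 0.4, 5.2]
opening: 0.107
finger_force: 59.2
```

Request:
{"fn": "servo_tool", "kwargs": {
  "deltas": [
    [[0,0,-0.3,0],[0,0,-0.3,0],[0,0,-0.3,0],[0,0,-0.3,0],[0,0,-0.4,0],[0,0,-0.4,0],[0,0,-0.4,0],[0,0,-0.6,0],[0,0,-0.9,0],[0,0,-1.3,0],[0,0,-1.8,0],[0,0,-2,0],[0,0,-2,0],[0,0,-2,0],[0,0,-2,0],[0,0,-1,0],[0,0,0,0]]
  ]
}}

```text
time_s: 5.87
eef_pos: [0.4785, -0.1267, 0.3018]
orientation: [0.002, 0.657, 0.754, 0.001]
contact_force: [0.9, 0.1, -1.3]
opening: 0.105
finger_force: 59.8
```

```bash
python3 d.py 432 381 300 11.3
python3 - <<'E'
from m import *
s=snap("scene","sc1.png");k=masks(s)
b=s["img"][150:330,150:330,::-1];t=s["img"][160:240,360:460,::-1]
cv2.imwrite("pics/crop2.png",np.hstack([cv2.resize(b,(400,400)),cv2.resize(t,(400,400))]))
E
```

```text
t 5.87 tcp [ 478.5 -126.7  301.8] yawY 7.93 tilt 0.24 F [ 0.9  0.1 -1.3] open 0.105
twist first -3.37 then cm [50.7   5.39  0.18]
```

View pics/crop2.png

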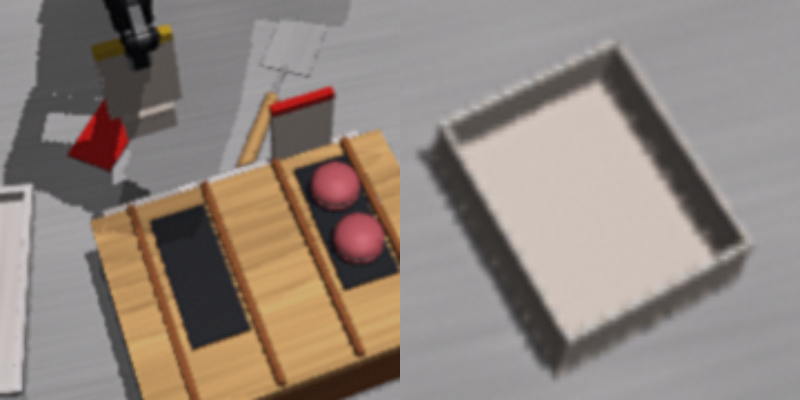

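The left crop shows the ticket held by its yellow top at about (138,45), well off the rail. The slate and the full slate haven't moved, and the tray is empty.

Request:
{"fn": "servo_tool", "kwargs": {
  "deltas": [
    [[0,0,0,-3.4],[1.5,0.2,0,0],[3,0.3,0,0],[3.5,0.37,0,0],[3.5,0.37,0,0],[3.5,0.37,0,0],[3.5,0.37,0,0],[3.5,0.37,0,0],[3.5,0.37,0,0],[3.5,0.37,0,0],[3.5,0.37,0,0],[3.5,0.37,0,0],[3.5,0.37,0,0],[3.5,0.37,0,0],[3.5,0.37,0,0],[2.3,0.3,0,0],[1,0.1,0,0],[0,0,0,0],[0,0,2,0],[0,0,3,0]]
  ]
}}

```text
time_s: 7.58
eef_pos: [0.4333, 0.3716, 0.2504]
orientation: [0.001, 0.634, 0.773, 0.002]
contact_force: [0.8, 0.8, -0.3]
opening: 0.109
finger_force: 59.8
```

```bash
python3 d.py 432 381 101 11.3
```

```text
t 7.58 tcp [433.3 371.6 250.4] yawY 11.3 tilt 0.23 F [ 0.8  0.8 -0.3] open 0.109
twist first 0.0 then cm [ 0.94  0.06 14.94]
```

Request:
{"fn": "servo_tool", "kwargs": {
  "deltas": [
    [[0.5,0,2.5,0],[0.4,0,2.5,0],[0,0,2.5,0],[0,0,2.5,0],[0,0,1.8,0],[0,0,1.2,0],[0,0,0.8,0],[0,0,0.5,0],[0,0,0.3,0],[0,0,0.2,0],[0,0,0.1,0],[0,0,0,0],[0,0,0,0]]
  ]
}}

```text
time_s: 8.67
eef_pos: [0.4309, 0.3812, 0.1008]
orientation: [0.0, 0.634, 0.773, 0.0]
contact_force: [-0.8, -1.0, -1.1]
opening: 0.103
finger_force: 59.8
```

Request:
{"fn": "servo_tool", "kwargs": {
  "deltas": [
    [[0,0,0.1,0],[0,0,0.05,0],[0,0,0,0]]
  ]
}}

```text
time_s: 8.92
eef_pos: [0.431, 0.3813, 0.0996]
orientation: [0.0, 0.634, 0.773, 0.001]
contact_force: [-1.8, -0.9, 5.8]
opening: 0.111
finger_force: 60.7
```

Request:
{"fn": "servo_tool", "kwargs": {
  "deltas": [
    [[0,0,0,0],[0,0,0,0],[0,0,0,0],[0,0,0,0],[0,0,0,0],[0,0,0,0],[0,0,0,0],[0,0,0,0],[0,0,-1,0],[0,0,-2,0],[0,0,-3,0],[0,0,-3.5,0],[0,0,-3.5,0],[0,0,-3,0],[0,0,0,0]]
  ],
  "gripper": 100
}}

```text
time_s: 10.17
eef_pos: [0.4318, 0.382, 0.2663]
orientation: [0.001, 0.634, 0.773, 0.005]
contact_force: [0.7, 1.0, 0.2]
opening: 1.001
finger_force: 0.0
```

```bash
python3 - <<'E'
from m import *
s=env.snapshot("scene");k=masks(s)
cs,_=cv2.findContours(k["yel"],0,2)
for c in cs:
    x,y,w,h=cv2.boundingRect(c)
    if cv2.contourArea(c)>20: print(x,y,w,h)
rect(s,k["yel"],.129,(350,100,480,240),"tk")
s=env.snapshot("top");k=masks(s)
rect(s,k["dark"],.106,(308,115,343,184),"slate")
# empty riser front edge points at lane y=-80: wood columns between slate and edge
E
python3 d.py 600 -108 240 7.9
```

```text
490 357 17 10
412 341 11 11
119 182 22 45
0 172 31 85
410 168 19 8
tk c mm 432.4 386.1 size 50.6 10.4 long axis deg -81.14 px [419.  171.5] 36
slate c mm 594.6 -109.2 size 149.2 58.8 long axis deg 8.23 px [322.7 151.8] 182
t 10.27 tcp [430.8 381.1 260.3] yawY 11.33 tilt 0.15 F [-1.2  0.7 -0.8] open 1.003
twist first 3.43 then cm [-50.77  10.03   2.03]
```

The ticket is standing in the tray at (432,386) mm. Next I turn the tool to line up with the lane, shut the fingers and go behind the slate's far end.

Request:
{"fn": "servo_tool", "kwargs": {
  "deltas": [
    [[0,0,0,6.67],[0,0,0,6.67],[0,0,0,6.67],[0,0,0,6.67],[0,0,0,6.67],[0,0,0,6.67],[0,0,0,6.67],[0,0,0,6.67],[0,0,0,6.67],[0,0,0,6.67],[0,0,0,6.67],[0,0,0,6.67],[0,0,0,6.67],[0,0,0,6.67],[0,0,0,0]]
  ],
  "gripper": 0
}}

```text
time_s: 11.52
eef_pos: [0.4304, 0.3808, 0.2576]
orientation: [0.001, 0.998, 0.066, -0.001]
contact_force: [0.1, 0.4, -0.0]
opening: 0.001
finger_force: 0.0
```

```bash
python3 d.py 705 -94 220 -82.1
```

```text
t 11.52 tcp [430.4 380.8 257.6] yawY -82.38 tilt 0.12 F [ 0.1  0.4 -0. ] open 0.001
twist first -0.28 then cm [20.68 50.8   3.76]
```

Request:
{"fn": "servo_tool", "kwargs": {
  "deltas": [
    [[1.22,2.99,0,-0.28],[1.22,2.99,0,0],[1.22,2.99,0,0],[1.22,2.99,0,0],[1.22,2.99,0,0],[1.22,2.99,0,0],[1.22,2.99,0,0],[1.22,2.99,0,0],[1.22,2.99,0,0],[1.22,2.99,0,0],[1.22,2.99,0,0],[1.22,2.99,0,0],[1.22,2.99,0,0],[1.22,2.99,0,0],[1.22,2.99,0,0],[1.22,2.99,0,0],[1.16,2.96,0,0],[0,0,2,0],[0,0,2,0],[0,0,0,0]]
  ]
}}

```text
time_s: 13.18
eef_pos: [0.7066, -0.0925, 0.2129]
orientation: [-0.001, 0.997, 0.073, -0.004]
contact_force: [-0.7, -0.6, -1.0]
opening: 0.003
finger_force: 0.0
```

```bash
python3 d.py 705 -94 103 -82.1
python3 - <<'E'
from m import *
s=snap("scene","sc2.png");b=s["img"][170:370,170:370,::-1];cv2.imwrite("pics/crop3.png",cv2.resize(b,(600,600)))
E
```

```text
t 13.18 tcp [706.6 -92.5 212.9] yawY -81.59 tilt 0.48 F [-0.7 -0.6 -1. ] open 0.003
twist first 0.51 then cm [-0.17  0.12 10.99]
```

View pics/crop3.png

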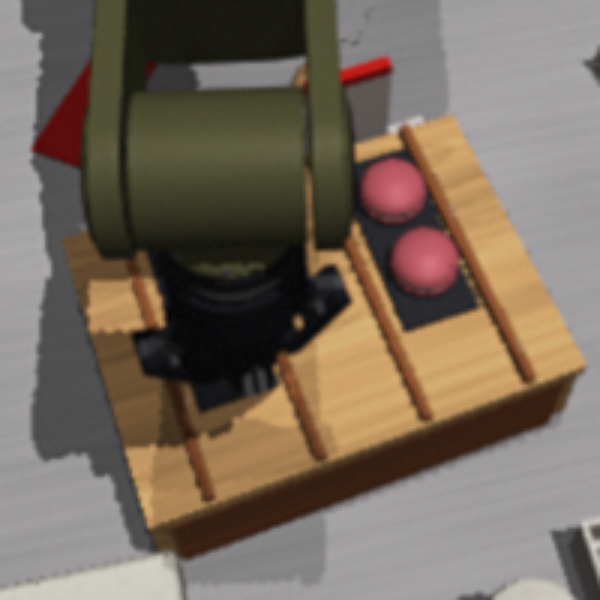

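The shut fingers at crop (258,380) are 213 mm up, over the right lane behind the slate, and the full side is untouched. I'll lower behind the slate's end.

Request:
{"fn": "servo_tool", "kwargs": {
  "deltas": [
    [[0,0.1,2,0.4],[0,0,2,0],[0,0,2,0],[0,0,2,0],[0,0,1.2,0],[0,0,0.6,0],[0,0,0.4,0],[0,0,0.3,0],[0,0,0.2,0],[0,0,0.1,0],[0,0,0,0],[0,0,0,0]]
  ]
}}

```text
time_s: 14.23
eef_pos: [0.7082, -0.0932, 0.1113]
orientation: [0.0, 0.998, 0.068, 0.0]
contact_force: [0.4, -0.0, 0.6]
opening: -0.002
finger_force: 0.0
```

```bash
python3 d.py 705 -94 102 -82.1
```

```text
t 14.23 tcp [708.2 -93.2 111.3] yawY -82.17 tilt 0.04 F [ 0.4 -0.   0.6] open -0.002
twist first -0.07 then cm [-0.33  0.03  0.93]
```

Request:
{"fn": "servo_tool", "kwargs": {
  "deltas": [
    [[0,0,0.3,0],[0,0,0.3,0],[0,0,0.2,0],[0,0,0.1,0],[0,0,0,0],[0,0,0,0]]
  ]
}}

```text
time_s: 14.73
eef_pos: [0.7081, -0.0932, 0.1017]
orientation: [-0.0, 0.998, 0.068, -0.0]
contact_force: [1.1, 0.1, -0.1]
opening: -0.002
finger_force: 0.0
```

Request:
{"fn": "servo_tool", "kwargs": {
  "deltas": [
    [[-0.6,0,0,0],[-0.6,0,0,0],[-0.5,0,0,0],[-0.5,0,0,0],[-0.5,0,0,0],[-0.5,0,0,0],[-0.5,0,0,0],[-0.5,0,0,0],[-0.5,0,0,0],[-0.5,0,0,0],[-0.5,0,0,0],[-0.5,0,0,0],[-0.5,0,0,0],[-0.5,0,0,0],[-0.5,0,0,0],[-0.4,0,0,0],[-0.3,0,0,0],[-0.2,0,0,0],[0,0,0,0]]
  ]
}}

```text
time_s: 16.32
eef_pos: [0.6225, -0.105, 0.1017]
orientation: [-0.0, 0.998, 0.068, -0.0]
contact_force: [-0.1, 0.4, -0.8]
opening: 0.002
finger_force: 0.0
```

```bash
python3 d.py 600 -108 102 -82.1;python3 - <<'E'
from m import *
s=snap("top","top3.png");c=s["img"][80:220,210:380,::-1];cv2.imwrite("pics/crop4.png",cv2.resize(c,(680,560)))
E
```

```text
t 16.32 tcp [ 622.5 -105.   101.7] yawY -82.18 tilt 0.02 F [-0.1  0.4 -0.8] open 0.002
twist first -0.08 then cm [-2.27 -0.01 -0.03]
```

View pics/crop4.png

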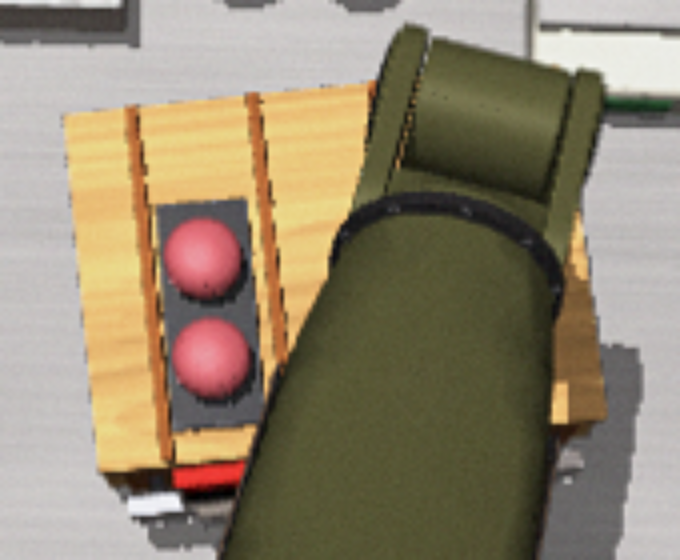

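The arm hides the slate in this view; the full slate is unmoved. By tool position the overhang is about 35 mm, so I'll push a little more, then go up and look.

Request:
{"fn": "servo_tool", "kwargs": {
  "deltas": [
    [[-0.3,0,0,0],[-0.4,0,0,0],[-0.4,0,0,0],[-0.3,0,0,0],[-0.2,0,0,0],[0,0,0,0],[0.5,0,0,0],[0.5,0,-1,0],[0.5,0,-3,0],[1,0,-3.5,0],[2,0,-3,0],[3.5,0,0,0],[0,0,0,0]]
  ]
}}

```text
time_s: 17.45
eef_pos: [0.6906, -0.0953, 0.2084]
orientation: [0.0, 0.998, 0.069, 0.002]
contact_force: [-0.6, 0.0, -1.4]
opening: 0.0
finger_force: 0.0
```

```bash
python3 d.py 600 -108 220 -82.1;python3 - <<'E'
from m import *
s=snap("scene","sc4.png");k=masks(s)
s2=snap("top","top4.png")
a=s["img"][150:330,140:320,::-1];b=s2["img"][80:220,240:380,::-1]
cv2.imwrite("pics/crop5.png",np.hstack([cv2.resize(a,(400,400)),cv2.resize(b,(400,400))]))
E
```

```text
t 17.45 tcp [690.6 -95.3 208.4] yawY -82.11 tilt 0.23 F [-0.6  0.  -1.4] open 0.0
twist first -0.01 then cm [-9.15  0.02 -1.16]
```

View pics/crop5.png

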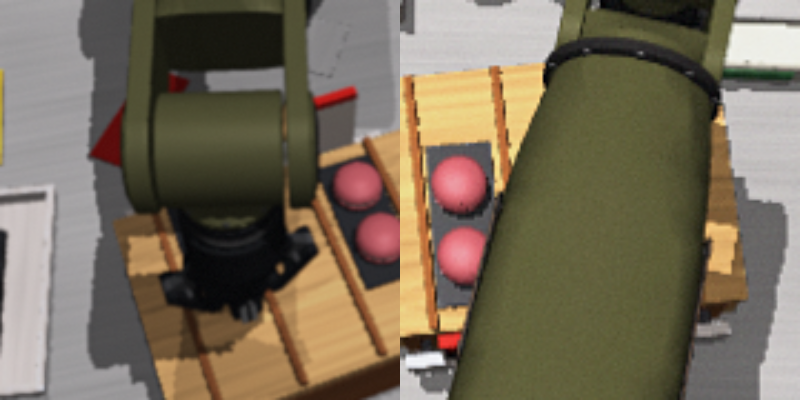

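Both views are still blocked by the arm, so I'll swing it aside to the right.

Request:
{"fn": "servo_tool", "kwargs": {
  "deltas": [
    [[-2,3.3,0,0],[-2,3.3,0,0],[-2,3.3,0,0],[-2,3.3,0,0],[-2,3.3,0,0],[-2,3.3,0,0],[-2,3.3,0,0],[-2,3.3,0,0],[0,0,0,0],[0,0,0,0]]
  ],
  "gripper": 100
}}

```text
time_s: 18.38
eef_pos: [0.5621, -0.3812, 0.2071]
orientation: [-0.0, 0.998, 0.067, -0.0]
contact_force: [0.4, -0.2, -0.4]
opening: 1.0
finger_force: 0.0
```

```bash
python3 d.py 480 -125 220 -82.1;python3 - <<'E'
from m import *
s=snap("scene","sc5.png");k=masks(s)
s2=snap("top","top5.png");k2=masks(s2)
for z,f,kk,roi in((.106,s2,k2,(305,120,350,205)),(.106,s,k,(190,195,260,310))): rect(f,kk["dark"],z,roi,"slate")
print(proj(s2,[[.487,-.124,.106],[.6,-.108,.106]]),proj(s,[[.487,-.124,.106],[.6,-.108,.106]]))
a=s["img"][170:310,160:300,::-1];b=s2["img"][100:220,270:390,::-1]
cv2.imwrite("pics/crop6.png",np.hstack([cv2.resize(a,(400,400)),cv2.resize(b,(400,400))]))
E
```

```text
t 18.38 tcp [ 562.1 -381.2  207.1] yawY -82.36 tilt 0.02 F [ 0.4 -0.2 -0.4] open 1.0
twist first -0.26 then cm [ -4.61 -26.5   -1.29]
slate c mm 455.2 -82.7 size 35.7 7.7 long axis deg -88.34 px [312.5 202.4] 31
slate c mm 525.0 -120.3 size 147.6 58.2 long axis deg 8.1 px [229.  246.7] 147
[[328.37605499 190.66319918]
 [322.86673054 147.45354957]] [[224.35799523 232.23083564]
 [239.28139814 273.2338381 ]]
```

View pics/crop6.png

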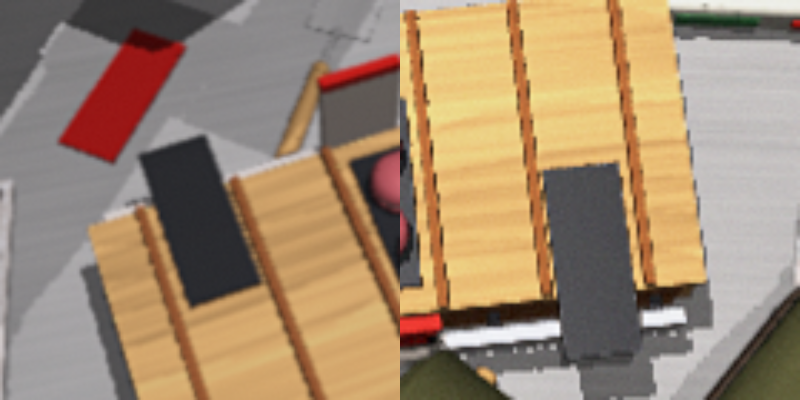

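The slate now lies flat with about 49 mm over the front edge. In the scene crop it runs from (175,145) to (225,300); in the top crop its near end is at (600,355), past the riser edge at row 293. Its centre is about (523,-121) mm, and I'll pinch at (480,-127).

Request:
{"fn": "servo_tool", "kwargs": {
  "deltas": [
    [[-0.6,-3,0,-0.26],[-0.5,-3,0,0],[-0.5,-3,0,0],[-0.5,-3,0,0],[-0.5,-3,0,0],[-0.5,-3,0,0],[-0.5,-3,0,0],[-0.5,-3,0,0],[-0.5,-2.3,0,0],[0,0,0,0],[0,0,0,0]]
  ],
  "gripper": 100
}}

```text
time_s: 19.4
eef_pos: [0.4813, -0.1238, 0.2074]
orientation: [0.0, 0.997, 0.072, 0.0]
contact_force: [0.7, 0.5, -0.5]
opening: 1.001
finger_force: 0.0
```

```bash
python3 d.py 480 -127 84 -82.1
```

```text
t 19.4 tcp [ 481.3 -123.8  207.4] yawY -81.72 tilt 0.06 F [ 0.7  0.5 -0.5] open 1.001
twist first 0.38 then cm [-0.18  0.3  12.34]
```

Request:
{"fn": "servo_tool", "kwargs": {
  "deltas": [
    [[-0.2,0.3,1.5,0.4],[0,0,2,0],[0,0,2,0],[0,0,2,0],[0,0,1.5,0],[0,0,1,0],[0,0,0.8,0],[0,0,0.7,0],[0,0,0.5,0],[0,0,0.3,0],[0,0,0,0],[0,0,0,0]]
  ]
}}

```text
time_s: 20.4
eef_pos: [0.48, -0.1289, 0.0841]
orientation: [0.0, 0.998, 0.067, 0.0]
contact_force: [0.0, 0.3, -0.5]
opening: 0.998
finger_force: 0.0
```

Request:
{"fn": "servo_tool", "kwargs": {
  "deltas": [
    [[0,0,0,0],[0,0,0,0],[0,0,0,0],[0,0,0,0],[0,0,0,0],[0,0,0,0],[0,0,0,0],[0,0,0,0],[0,0,0,0],[0,0,0,0]]
  ],
  "gripper": 0,
  "grip_force": 80
}}

```text
time_s: 21.23
eef_pos: [0.48, -0.1289, 0.0847]
orientation: [0.0, 0.998, 0.067, 0.001]
contact_force: [-3.9, 1.6, 8.0]
opening: 0.676
finger_force: 83.1
```

```bash
python3 d.py 480 -127 84 -82.1
```

```text
t 21.23 tcp [ 480.  -128.9   84.7] yawY -82.31 tilt 0.06 F [-3.9  1.6  8. ] open 0.676
twist first -0.21 then cm [ 0.02 -0.19  0.07]
```

Request:
{"fn": "servo_tool", "kwargs": {
  "deltas": [
    [[0,0,-0.2,0],[0,0,-0.3,0],[0,0,-0.5,0],[0,0,-0.7,0],[0,0,-0.9,0],[0,0,-1,0],[0,0,-1,0],[0,0,-1,0],[0,0,-0.8,0],[0,0,-0.5,0],[0,0,-0.3,0],[0,0,0,0],[0,0,0,0]]
  ],
  "grip_force": 100
}}

```text
time_s: 22.32
eef_pos: [0.4797, -0.1288, 0.1556]
orientation: [-0.0, 0.998, 0.067, -0.0]
contact_force: [-0.7, 0.3, -1.8]
opening: 0.671
finger_force: 106.3
```

```bash
python3 d.py 473 -370 157 -95.1;python3 - <<'E'
from m import *
s=snap("scene","sc6.png")
a=s["img"][120:310,130:320,::-1]
cv2.imwrite("pics/crop7.png",cv2.resize(a,(600,600)))
E
```

```text
t 22.32 tcp [ 479.7 -128.8  155.6] yawY -82.31 tilt 0.02 F [-0.7  0.3 -1.8] open 0.671
twist first 12.79 then cm [ 1.48 24.09 -0.14]
```

View pics/crop7.png

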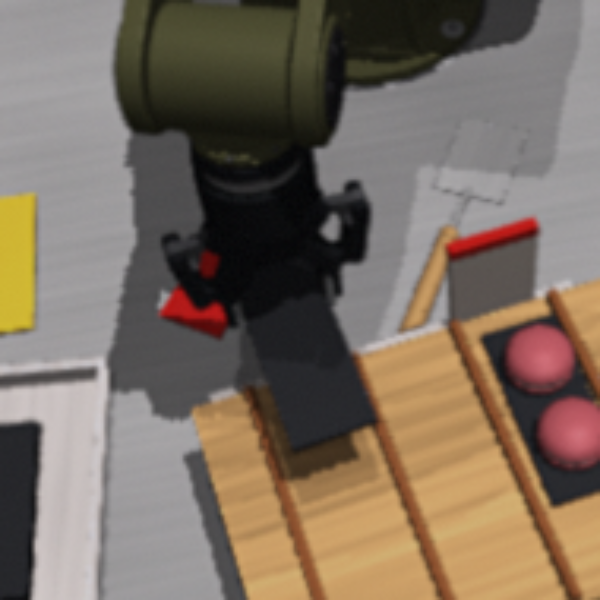

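The slate is held level about 71 mm up. Its far-end corners are at crop (295,450) and (377,422). I'll use these to work out the slate's offset from the tool.

Run:
```python
from m import *
s=env.snapshot("scene")
f=190/600
c=np.array([[130+295*f,120+450*f],[130+377*f,120+422*f]])
for z in(.172,.177,.182):
    P=plane(s,c,z)[:,:2]*1000
    v=P[1]-P[0];w=np.linalg.norm(v);yaw=np.degrees(np.arctan2(v[1],v[0]))-90
    m=P.mean(0);a=np.radians(-82.3+90);ctr=m-75*np.array([np.cos(a),np.sin(a)])
    d=ctr-[479.7,-128.8]
    print(z,P.round(1).tolist(),w.round(1),yaw.round(1),"ctr",ctr.round(1),"off fwd/left",(d@[np.cos(a),np.sin(a)]).round(1),(d@[-np.sin(a),np.cos(a)]).round(1))
```

```text
0.172 [[602.3, -136.0], [593.7, -80.0]] 56.6 8.7 ctr [ 523.7 -118. ] off fwd/left 45.0 4.8
0.177 [[605.0, -135.8], [596.5, -80.2]] 56.3 8.7 ctr [ 526.5 -118. ] off fwd/left 47.8 4.4
0.182 [[607.8, -135.6], [599.3, -80.4]] 55.9 8.7 ctr [ 529.2 -118.1] off fwd/left 50.5 4.0
```

Request:
{"fn": "servo_tool", "kwargs": {
  "deltas": [
    [[0,0.5,0,0.6],[0,1,0,1.2],[0,1.5,0,1.2],[0.1,1.7,0,1.2],[0.1,1.8,0,1.2],[0.1,1.8,0,1.2],[0.1,1.8,0,1.2],[0.1,1.8,0,1.2],[0.1,1.8,0,1.2],[0.1,1.8,0,1.2],[0.1,1.8,0,1.2],[0.1,1.8,0,0.2],[0.1,1.7,0,0],[0.1,1.5,0,0],[0.1,1,0,0],[0,0.5,0,0],[0,0,0,0],[0,0,0,0]]
  ]
}}

```text
time_s: 23.92
eef_pos: [0.4905, -0.3663, 0.1556]
orientation: [-0.0, 0.999, -0.045, -0.0]
contact_force: [0.0, -0.4, -2.5]
opening: 0.671
finger_force: 106.3
```

```bash
python3 d.py 472 -371 60 -95.1
```

```text
t 23.92 tcp [ 490.5 -366.3  155.6] yawY -95.14 tilt 0.03 F [ 0.  -0.4 -2.5] open 0.671
twist first -0.04 then cm [-1.8   0.63  9.56]
```

Request:
{"fn": "servo_tool", "kwargs": {
  "deltas": [
    [[-0.6,0.2,0,0],[-0.6,0.2,0.5,0],[-0.6,0.2,1,0],[0,0,1.5,0],[0,0,1.5,0],[0,0,1.5,0],[0,0,1.3,0],[0,0,1,0],[0,0,0.6,0],[0,0,0.3,0],[0,0,0,0],[0,0,0,0]]
  ]
}}

```text
time_s: 24.92
eef_pos: [0.4723, -0.371, 0.0643]
orientation: [0.0, 0.999, -0.045, 0.0]
contact_force: [0.4, 0.8, -1.3]
opening: 0.673
finger_force: 106.4
```

```bash
python3 d.py 472 -371 7 -95.1;python3 - <<'E'
from m import *
s=snap("scene","sc7.png")
a=s["img"][220:350,65:195,::-1]
cv2.imwrite("pics/crop8.png",cv2.resize(a,(600,600)))
E
```

```text
t 24.92 tcp [ 472.3 -371.    64.3] yawY -95.11 tilt 0.04 F [ 0.4  0.8 -1.3] open 0.673
twist first -0.01 then cm [-0.03 -0.    5.73]
```

View pics/crop8.png

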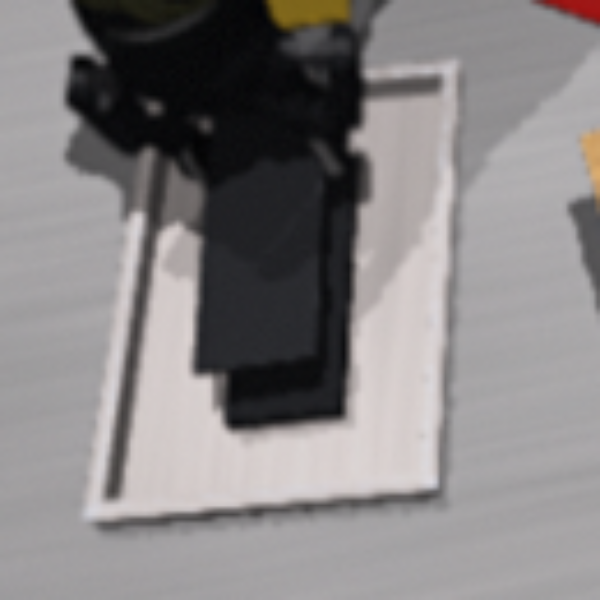

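The held slate hovers level above the pile. Its far corners are at crop (195,372) and (322,358), and the pile's far end is at (230,425) and (345,412). I'll check the offset numerically.

Run:
```python
from m import *
s=env.snapshot("scene");f=130/600
q=lambda L:np.array([[65+a*f,220+b*f] for a,b in L])
for n,L,z in(("slate",[(195,372),(320,357)],.082),("slate hi",[(195,372),(320,357)],.086),("pile top",[(230,422),(345,410)],.022),("pile bot",[(230,425),(345,414)],.004)):
    P=plane(s,q(L),z)[:,:2]*1000;print(n,P.round(1).tolist(),P.mean(0).round(1))
```

```text
slate [[589.7, -403.6], [594.9, -344.2]] [ 592.3 -373.9]
slate hi [[591.8, -402.2], [596.9, -343.1]] [ 594.3 -372.7]
pile top [[590.5, -406.8], [596.6, -349.3]] [ 593.5 -378. ]
pile bot [[583.6, -412.7], [590.3, -354.1]] [ 587.  -383.4]
```

Request:
{"fn": "servo_tool", "kwargs": {
  "deltas": [
    [[-0.1,0.3,0.8,0],[0,0.2,1,0],[0,0,1,0],[0,0,0.9,0],[0,0,0.6,0],[0,0,0.4,0],[0,0,0.3,0],[0,0,0.2,0],[0,0,0.1,0],[0,0,0.1,0],[0,0,0,0],[0,0,0,0]]
  ]
}}

```text
time_s: 26.02
eef_pos: [0.4712, -0.3757, 0.0158]
orientation: [0.0, 0.999, -0.044, 0.0]
contact_force: [-28.0, 22.7, 73.6]
opening: 0.666
finger_force: 142.9
```

Contact came about 9 mm early: the finger tips reach below the slate and met the pile's edges. I'll back off at once.

Request:
{"fn": "servo_tool", "kwargs": {
  "deltas": [
    [[0,0,-0.4,0],[0,0,-0.6,0],[0,0,-1,0],[0,0,-1.5,0],[0,0,-2,0],[0,0,-2,0],[0,0,-2,0],[0,0,-2,0],[0,0,-1.5,0],[0,0,-1,0],[0,0,-0.5,0],[0,0,0,0],[0,0,0,0]]
  ]
}}

```text
time_s: 27.1
eef_pos: [0.4705, -0.3756, 0.154]
orientation: [-0.0, 0.999, -0.045, -0.0]
contact_force: [-0.4, 0.7, -2.0]
opening: 0.675
finger_force: 106.4
```

```bash
python3 d.py 480 -129 156 -82.3
python3 - <<'E'
from m import *
s=env.snapshot("scene");o=env.observe();z=o["eef_pos"][2]
# pile + slate dark regions: print contours at pile height and slate height
k=masks(s)["dark"]
m=np.zeros_like(k);m[225:345,60:200]=k[225:345,60:200]
cs,_=cv2.findContours(m,0,1)
for c in cs:
    if cv2.contourArea(c)>150:
        a=cv2.approxPolyDP(c,2.5,True)[:,0]
        print(cv2.contourArea(c));
        for p,P,Q in zip(a,plane(s,a,.022),plane(s,a,z+.0213)): print(p,(P[:2]*1000).round(),(Q[:2]*1000).round())
s=env.snapshot("top");k=masks(s)["dark"]
m=np.zeros_like(k);m[140:230,395:440]=k[140:230,395:440]
c=max(cv2.findContours(m,0,1)[0],key=cv2.contourArea);a=cv2.approxPolyDP(c,2,True)[:,0]
print("top",cv2.contourArea(c))
for p,P,Q in zip(a,plane(s,a,.022),plane(s,a,z+.0213)): print(p,(P[:2]*1000).round(),(Q[:2]*1000).round())
E
```

```text
t 27.1 tcp [ 470.5 -375.6  154. ] yawY -95.11 tilt 0.06 F [-0.4  0.7 -2. ] open 0.675
twist first -12.81 then cm [  4.24 -24.31  -0.2 ]
3311.5
[ 67 225] [ 316. -532.] [ 435. -461.]
[ 73 231] [ 340. -515.] [ 454. -447.]
[ 80 229] [ 337. -497.] [ 453. -432.]
[ 92 240] [ 379. -464.] [ 487. -405.]
[ 90 282] [ 501. -466.] [ 588. -406.]
[ 95 287] [ 517. -454.] [ 602. -396.]
[ 97 281] [ 502. -449.] [ 589. -392.]
[102 281] [ 504. -437.] [ 591. -382.]
[114 288] [ 530. -408.] [ 612. -358.]
[114 312] [ 592. -409.] [ 664. -359.]
[138 310] [ 599. -353.] [ 670. -313.]
[142 255] [ 453. -338.] [ 549. -300.]
[135 254] [ 446. -355.] [ 543. -314.]
[133 249] [ 430. -360.] [ 530. -318.]
[120 250] [ 426. -392.] [ 526. -345.]
[120 244] [ 408. -392.] [ 511. -345.]
[125 241] [ 402. -379.] [ 506. -334.]
[121 238] [ 390. -389.] [ 496. -343.]
[131 226] [ 358. -363.] [ 470. -320.]
top 1433.0
[439 151] [ 623. -439.] [ 583. -391.]
[397 146] [ 633. -320.] [ 592. -286.]
[422 150] [ 624. -390.] [ 584. -349.]
[424 157] [ 604. -396.] [ 567. -353.]
[422 163] [ 587. -390.] [ 551. -348.]
[409 163] [ 585. -354.] [ 550. -31
[... 291 characters left out ...]
.] [ 442. -337.]
[418 202] [ 477. -378.] [ 454. -337.]
[423 204] [ 472. -392.] [ 449. -350.]
[424 200] [ 483. -395.] [ 459. -352.]
[429 201] [ 481. -408.] [ 457. -365.]
[432 194] [ 501. -417.] [ 475. -372.]
[439 196] [ 496. -437.] [ 470. -390.]
[439 190] [ 513. -437.] [ 485. -390.]
[435 187] [ 521. -426.] [ 492. -380.]
[439 181] [ 538. -437.] [ 508. -390.]
[434 188] [ 518. -423.] [ 490. -377.]
[424 187] [ 520. -395.] [ 491. -352.]
[427 183] [ 531. -403.] [ 502. -360.]
[425 181] [ 536. -398.] [ 506. -355.]
[428 178] [ 545. -406.] [ 514. -363.]
[429 181] [ 537. -409.] [ 507. -365.]
[439 170] [ 569. -438.] [ 535. -391.]
[436 170] [ 568. -429.] [ 535. -383.]
[439 168] [ 574. -438.] [ 540. -391.]
```

The pile is unmoved and the slate is still held level. I'll set it back on the riser and regrip it with the finger tips flush with its underside, so it can be laid on the pile without the fingers touching.

Request:
{"fn": "servo_tool", "kwargs": {
  "deltas": [
    [[0,0,0,-2],[0,0,0,-3],[0,0,0,-3],[0,0,0,-3],[0.1,-0.6,0,-1.8],[0.3,-1.4,0,0],[0.4,-1.9,0,0],[0.4,-2.2,0,0],[0.4,-2.4,0,0],[0.4,-2.4,0,0],[0.4,-2.4,0,0],[0.4,-2.4,0,0],[0.4,-2.2,0,0],[0.4,-2,0,0],[0.3,-1.8,0,0],[0.2,-1.4,0,0],[0.1,-0.8,0,0],[0,-0.4,0,0],[0,0,0,0],[0,0,0,0]]
  ]
}}

```text
time_s: 28.87
eef_pos: [0.4799, -0.1295, 0.1548]
orientation: [0.0, 0.998, 0.067, 0.0]
contact_force: [-0.3, -0.8, -1.8]
opening: 0.668
finger_force: 106.4
```

```bash
python3 d.py 479.8 -128.8 85 -82.3
python3 - <<'E'
from m import *
s=env.snapshot("scene");rect(s,masks(s)["dark"],.176,(205,215,255,275),"held")
E
```

```text
t 28.87 tcp [ 479.9 -129.5  154.8] yawY -82.33 tilt 0.01 F [-0.3 -0.8 -1.8] open 0.668
twist first -0.03 then cm [-0.   -0.07  6.98]
held c mm 539.2 -128.6 size 128.9 78.8 long axis deg 8.05 px [224.1 236.5] 150
```

Well aligned. I'll lower it onto the riser and stop on contact.

Request:
{"fn": "servo_tool", "kwargs": {
  "deltas": [
    [[0,-0.07,0.6,0],[0,0,1,0],[0,0,1.2,0],[0,0,1.2,0],[0,0,1,0],[0,0,0.7,0],[0,0,0.5,0],[0,0,0.3,0],[0,0,0.2,0],[0,0,0.1,0],[0,0,0,0],[0,0,0,0]]
  ]
}}

```text
time_s: 29.92
eef_pos: [0.4801, -0.1287, 0.0871]
orientation: [0.0, 0.998, 0.067, 0.0]
contact_force: [0.3, -0.9, -1.3]
opening: 0.67
finger_force: 106.4
```

Request:
{"fn": "servo_tool", "kwargs": {
  "deltas": [
    [[0,0,0.1,0],[0,0,0.1,0],[0,0,0,0]]
  ]
}}

```text
time_s: 30.17
eef_pos: [0.4801, -0.1287, 0.0851]
orientation: [0.0, 0.998, 0.067, 0.0]
contact_force: [-1.5, 0.4, 2.8]
opening: 0.666
finger_force: 106.9
```

Request:
{"fn": "servo_tool", "kwargs": {
  "deltas": [
    [[0,0,0,0],[0,0,0,0],[0,0,0,0],[0,0,0,0],[0,0,0,0],[0,0,-0.4,0],[0,0,-0.5,0],[0,0,0,0],[0,0,0,0]]
  ],
  "gripper": 100
}}

```text
time_s: 30.92
eef_pos: [0.4801, -0.1287, 0.0943]
orientation: [0.0, 0.998, 0.067, 0.0]
contact_force: [0.2, 0.6, 0.3]
opening: 1.003
finger_force: 0.0
```

Request:
{"fn": "servo_tool", "kwargs": {
  "deltas": [
    [[0,0,0,0],[0,0,0,0],[0,0,0,0],[0,0,0,0],[0,0,0,0],[0,0,0,0],[0,0,0,0],[0,0,0,0]]
  ],
  "gripper": 0,
  "grip_force": 90
}}

```text
time_s: 31.58
eef_pos: [0.48, -0.1286, 0.0944]
orientation: [0.0, 0.998, 0.067, 0.0]
contact_force: [-3.2, 1.6, 8.7]
opening: 0.665
finger_force: 93.3
```

Request:
{"fn": "servo_tool", "kwargs": {
  "deltas": [
    [[0,0,-0.2,0],[0,0,-0.3,0],[0,0,-0.5,0],[0,0,-0.7,0],[0,0,-0.8,0],[0,0,-0.8,0],[0,0,-0.8,0],[0,0,-0.7,0],[0,0,-0.6,0],[0,0,-0.4,0],[0,0,-0.2,0],[0,0,0,0],[0,0,0,0]]
  ]
}}

```text
time_s: 32.67
eef_pos: [0.4798, -0.1286, 0.1536]
orientation: [-0.0, 0.998, 0.067, -0.0]
contact_force: [0.6, -0.5, -2.0]
opening: 0.666
finger_force: 95.6
```

```bash
python3 d.py 470.5 -375.6 154 -95.1
python3 - <<'E'
from m import *
s=env.snapshot("scene");k=masks(s)["dark"]
m=np.zeros_like(k);m[215:290,195:265]=k[215:290,195:265]
for c in cv2.findContours(m,0,1)[0]:
    if cv2.contourArea(c)<300: continue
    a=cv2.approxPolyDP(c,2,True)[:,0]
    for p,P in zip(a,plane(s,a,.166)): print(p,(P[:2]*1000).round())
E
```

```text
t 32.67 tcp [ 479.8 -128.6  153.6] yawY -82.31 tilt 0.02 F [ 0.6 -0.5 -2. ] open 0.666
twist first 12.79 then cm [ 1.27 24.68 -0.04]
[200 215] [ 468. -170.]
[204 220] [ 484. -162.]
[199 227] [ 500. -175.]
[195 226] [ 495. -184.]
[206 225] [ 498. -160.]
[204 240] [ 536. -169.]
[215 243] [ 548. -147.]
[223 265] [ 605. -138.]
[249 255] [593. -81.]
[235 222] [505. -96.]
[235 215] [486. -93.]
```

Request:
{"fn": "servo_tool", "kwargs": {
  "deltas": [
    [[0,0,0,2],[0,0,0,3],[0,0,0,3],[0,0,0,3],[0,0.6,0,1.8],[0.1,1.4,0,0],[0.1,1.9,0,0],[0.1,2.2,0,0],[0.1,2.4,0,0],[0.1,2.4,0,0],[0.1,2.4,0,0],[0.1,2.4,0,0],[0.1,2.2,0,0],[0.1,2.1,0,0],[0.1,1.8,0,0],[0.1,1.4,0,0],[0.1,0.9,0,0],[0,0.5,0,0],[0,0,0,0],[0,0,0,0]]
  ]
}}

```text
time_s: 34.38
eef_pos: [0.4701, -0.3744, 0.1536]
orientation: [-0.0, 0.999, -0.044, -0.0]
contact_force: [0.0, 0.6, -2.2]
opening: 0.666
finger_force: 95.6
```

```bash
python3 d.py 470.5 -375.6 20 -95.1
```

```text
t 34.38 tcp [ 470.1 -374.4  153.6] yawY -95.1 tilt 0.03 F [ 0.   0.6 -2.2] open 0.666
twist first -0.0 then cm [ 0.05  0.12 13.36]
```

Request:
{"fn": "servo_tool", "kwargs": {
  "deltas": [
    [[0,0.1,0.6,0],[0,0,1.2,0],[0,0,1.7,0],[0,0,1.8,0],[0,0,1.8,0],[0,0,1.7,0],[0,0,1.4,0],[0,0,1,0],[0,0,0.7,0],[0,0,0.5,0],[0,0,0.3,0],[0,0,0.2,0],[0,0,0.1,0],[0,0,0,0],[0,0,0,0]]
  ]
}}

```text
time_s: 35.63
eef_pos: [0.4702, -0.3759, 0.0242]
orientation: [0.0, 0.999, -0.045, 0.0]
contact_force: [0.1, -0.2, -0.9]
opening: 0.667
finger_force: 95.7
```

Request:
{"fn": "servo_tool", "kwargs": {
  "deltas": [
    [[0,0,0.2,0],[0,0,0.2,0],[0,0,0.1,0],[0,0,0.1,0],[0,0,0.1,0],[0,0,0,0]]
  ]
}}

```text
time_s: 36.13
eef_pos: [0.4702, -0.3758, 0.0177]
orientation: [0.0, 0.999, -0.045, 0.0]
contact_force: [-4.8, 4.2, 9.4]
opening: 0.664
finger_force: 101.2
```

Request:
{"fn": "servo_tool", "kwargs": {
  "deltas": [
    [[0,0,0,0],[0,0,0,0],[0,0,0,0],[0,0,0,0],[0,0,0,0],[0,0,0,0],[0,0,-0.5,0],[0,0,-1.5,0],[0,0,-3,0],[0,0,-3.5,0],[0,0,-3.5,0],[0,0,-3.5,0],[-3,0,0,0],[-3,0,0,0],[-3,0,0,0],[0,0,0,0]]
  ],
  "gripper": 100
}}

```text
time_s: 37.47
eef_pos: [0.3769, -0.3673, 0.1723]
orientation: [-0.0, 0.999, -0.045, -0.0]
contact_force: [0.5, 0.9, 0.3]
opening: 0.999
finger_force: 0.0
```

```bash
python3 d.py 380 -370 170
python3 - <<'E'
from m import *
s=env.snapshot("scene");k=masks(s)
rect(s,k["dark"],.028,(100,250,160,325),"slate sc")
m=np.zeros_like(k["dark"]);m[250:325,100:160]=k["dark"][250:325,100:160]
c=max(cv2.findContours(m,0,1)[0],key=cv2.contourArea)
for e in(1.5,):
    a=cv2.approxPolyDP(c,e,True)[:,0]
    for p,P,Q in zip(a,plane(s,a,.028),plane(s,a,.022)): print(p,(P[:2]*1000).round(),(Q[:2]*1000).round())
rect(s,k["yel"],.129,(350,100,480,240),"tk")
rect(s,k["red"],.169,(265,185,305,208),"ticket red sc")
s=env.snapshot("top");k=masks(s);rect(s,k["dark"],.028,(400,150,438,225),"slate top")
E
```

```text
t 37.47 tcp [ 376.9 -367.3  172.3] yawY -95.2 tilt 0.05 F [0.5 0.9 0.3] open 0.999
twist first 0 then cm [0.33 0.24 0.23]
slate sc c mm 520.6 -373.3 size 157.1 63.4 long axis deg -4.94 px [127.5 282.5] 161
[139 252] [ 446. -343.] [ 443. -345.]
[117 255] [ 443. -398.] [ 439. -400.]
[114 312] [ 594. -407.] [ 592. -409.]
[139 309] [ 599. -349.] [ 597. -351.]
[142 257] [ 463. -336.] [ 459. -338.]
tk c mm 433.9 377.6 size 67.6 13.1 long axis deg -77.7 px [416.5 172.7] 48
ticket red sc c mm 457.7 29.9 size 67.5 10.7 long axis deg -81.97 px [285.5 194.5] 58
slate top c mm 501.3 -383.7 size 172.5 91.0 long axis deg -0.61 px [419.4 200.6] 229
```

```bash
python3 -c "
from rig import env
print(env.hand_in())"
```

```text
the job is handed in; nothing more can be done
None
```

I handed in the job at about 38 s with no verdict returned: the ticket stands in the tray, and the slate lies on the pile within about 5 mm by the last scene measurement. My first attempt to lay it hit the pile with about 74 N, so I set the slate back on the riser and regripped; the red ticket and pile measured unmoved afterwards, and I didn't re-measure the macarons at the end.

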